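# Gather the miniature bases in the tray's pouring corner

## Robot

A 7-joint arm with a two-finger parallel gripper is mounted at the origin on the work surface. World frame = base frame: x ahead of the robot, y to its left, z up, the work surface at z = 0. Lengths are in m, angles in rad, forces in N, time in s.
With the tool pointing down it reaches from about 0.4 to 0.875 m from the base axis. Payload 19.3 kg.
Tool frame: the origin (TCP) lies midway between the tips of the shut fingers; the grasp point (between the pads) lies 19 mm behind it (tcp_to_grasp is the z of the grasp point in the tool frame, in m); z points along the fingers, y is the line along which they close (so a half turn about z gives the same grasp; the last joint's range is limited). The gripper opens to 85 mm and grips with 20 to 120 N. Pads are 22 mm wide; open, the fingers measure 114 mm over their backs; the gripper's body (76 mm by 85 mm) begins 54 mm behind the grasp point. The pads swing forward as they close: fully open they stand 13 mm farther back than shut.
Start: joints at [-1.314, 0.521, -0.036, 1.599, 0.021, 1.021, -0.113], TCP at [0.201, 0.592, 0.231] pointing down, gripper open.
Joint ranges: [-2.91, 2.91], [-0.3, 2.13], [-1.5, 1.42], [0.17, 2.43], [-1.26, 4.41], [0.16, 1.93], [-2.52, 2.52]. Speed limits (rad/s): [1.89, 1.89, 2.39, 2.39, 3.01, 3.01, 3.01].

## Interface

Orientations are given as [roll, pitch, yaw] about the fixed x, y, z axes, in that order (R = Rz(yaw) Ry(pitch) Rx(roll)).
In Python, from workcell import * gives the robot as it stands.
- The arm moves only by the tool send_rows, never from a script. Its argument "increments" is a list of rows, each a list of 3 entries, a list of its own where there are three numbers: the shift along the tool's x, y, z in mm, then the turn, a rotation vector about the tool's x, y, z in degrees, then the gripper's target within -1 to 1 (fully open at 1, half-way at 0, shut at -1). In form: [[[x, y, z], [wx, wy, wz], grip], ...]. A call has 1 to 10 rows; each row is the pose to reach, as a shift and turn from the pose commanded when the call began, along the tool's axes at that moment; what a row does not reach only later rows make up. A row lasts 1/10 s, in which the tool goes at most 50 mm and 8.59 degrees, less where a joint would pass 70% of its speed; a pose out of reach is approached as far as the arm can. A call with a gripper value outside its range is refused whole. The fingers move at their own pace and stop on an object; "newtons" is the grip in N (left out, the last holds). Time passes only in rows, so rows that repeat a pose let the fingers close. It gives the time, the measured TCP pose, the force, the opening and the grip force at its end, in the units of the state.
- observe(): the state, without advancing time (a new reading comes with each control period).
- grab_frame(name): name is "scene" or "top" or "wrist"; returns the picture (384x512x3 uint8, blue, green, red); there is no depth.
- camera_params(name): a dict with "fovy" (degrees; the focal length in pixels is half the picture's height over the tangent of half this angle, whatever the lens; pixels are square), "cx", "cy" (the principal point, pixels), "extrinsics" (4x4, takes a point from world to camera coordinates). Camera axes: x right, y down, z forward; pixel columns grow to the right and rows downward; lengths in m; the calibration is good to about 2 mm. The wrist camera is an equidistant fisheye: a pixel r from the principal point sees the ray r / f radians off the axis. A picture is of the moment at which its call begins: read the wrist's pose just before it. camera_params takes no time and is no camera call; for the wrist camera it gives the pose at the moment of the call.
- job_done(): hands the job in; it is judged then, once.
The state is a dict: "clock": time; "qpos": joint angles; "qd": joint speeds; "joint_efforts": joint torques, N m; "position": TCP position; "tool_rot": TCP orientation; "force": force on the tool from outside, world axes, zero at the start; "moment": the same for the moment, N m; "grip_width": finger opening in m; "finger_force": force on a finger pad.
Only numpy, scipy, OpenCV 4.12 (cv2) and the standard library are available. Lean on these libraries where they do the work, as an engineer would, in place of code of your own. Each camera call takes 0.05 s, during which the arm holds its last target. There are 200 camera calls.

## Task

Take the sanding stick that lies across the wooden parts tray and lay it in the empty wide notch of the tool rest. Then take hold of the tray by its wall and tip it up, its cut-off pouring corner lowest and still on the mat, until all four metal bases have slid together into that corner, and finish while holding it steadily tilted like that so that I can pick them out. Spill none, and leave the bottles and other things on the desk where they are.

Things in the scene. Friction and masses are not known exactly. Their poses are not given: they have to be found in the camera images.
- tray_c (a point): Loose open parts tray, level on the mat: 200 (its x) x 150 (y) x 36 mm high, 9 mm thick upright beech walls, smooth white 4 mm floor, about 0.4 kg. Its -x,-y corner is cut off at 45 degrees (50 mm off each side) and closed by a low pouring lip; the +x end wall and the +y side wall meet at the opposite corner. Point: middle of the tray, 18 mm over its underside. Axes: the tray's, z up.
- pour (a point): On the tray: middle of the inner foot of the pouring lip (a wall 16 mm high, 9 mm thick), on the floor, 4 mm over the underside. Axes: the tray's. Square to the lip, out of the tray, is the tray's direction (-1,-1,0).
- lip_foot (a point): On the tray: middle of the outer bottom edge of the pouring lip, the edge on which the tray can be tipped up (the edge runs along the tray's (1,-1,0), 70 mm long). Axes: the tray's.
- stick_c (a point): The sanding stick: a flat bar 180 (its x) x 14 (its y) x 8 mm (z), about 20 g, dark abrasive faces on a pale core, at first lying flat across the tray on its two long walls. Point: its centre.
- notch (a point): Fixed tool rest: two upright notched boards across the rest's x, at x = -45 and +45 mm, 10 mm thick, 46 mm high, on an 8 mm foot of 110 x 170 mm. Tools lie along x. The empty wide notch is 22 mm wide, 16 mm deep; 80 and 106 mm further to +y two narrow ones hold brushes (8 mm thick, 200 long, tops 39 mm up). Point: on the wide notch's floor (30 mm over the mat), midway between the boards.
- base1_c (a point): A miniature base: loose smooth cast-metal disc, 25 mm across, 4 mm thick, 15 g, lying flat in the tray. Point: its centre. The four bases are alike; smooth metal, they begin to slip when the floor slopes 7 to 11 degrees; along the walls they need 20 to 30 degrees to slide right down.
- base2_c (a point): A miniature base: loose smooth cast-metal disc, 25 mm across, 4 mm thick, 15 g, lying flat in the tray. Point: its centre.
- base3_c (a point): A miniature base: loose smooth cast-metal disc, 25 mm across, 4 mm thick, 15 g, lying flat in the tray. Point: its centre.
- base4_c (a point): A miniature base: loose smooth cast-metal disc, 25 mm across, 4 mm thick, 15 g, lying flat in the tray. Point: its centre.
- paint1: Bystander: paint dropper bottle, 25 mm across, 76 mm tall. Origin: centre of its underside.
- paint2: Bystander: paint dropper bottle, 25 mm across, 76 mm tall. Origin: centre of its underside.
- paint3: Bystander: paint dropper bottle, 25 mm across, 76 mm tall. Origin: centre of its underside.
- horse: Bystander: unpainted horse miniature on a 55 x 26 mm base, 56 mm tall. Origin: centre of its underside.
- knife: Bystander: yellow and black hobby knife, 175 mm long (along its x), 16 mm wide, 15 mm tall, lying on the mat. Origin: centre of its underside.
- glue: Bystander: glue bottle with a yellow nozzle, 40 mm across, 88 mm tall. Origin: centre of its underside.
- jar: Bystander: glass jar with a dark lid, 64 mm across, 75 mm tall. Origin: centre of its underside.
There are look-alikes about, which are no part of the job. What is shaped like the part that bears stick_c but yellow is not meant.

How it is judged:
By the outcome, as a careful person would: the job done as asked, in the order asked, and still so for the second after the job is handed in, while the arm keeps its last pose, push and grip.
It also fails if it takes over 64 s, if anything falls off the work surface, if the arm or the gripper's body presses on something with over 40 N, if the wrist force passes 120 N, or if a joint passes its speed limit or range.

## Working session

There is one attempt and no reset: what is moved stays moved. The work goes in short steps, Python scripts to look and compute and a tool call to move; the robot and the scene stay as the last step left them, time stands still between calls to the robot, and variables do not carry over. Pictures are saved under pics/ and viewed, at most 10 in all, crops included, and the job is handed in when it is done.

Besides the shell and the picture viewer there is one more tool, called after "Request:" in YAML: its name, and indented under it one key for each argument. send_rows: Moves the arm, as the interface text tells. Its arguments: {"type":"object","properties":{"increments":{"type":"array"},"newtons":{"type":"number"}},"required":["increments"]}

```bash
mkdir -p pics; ls; cat > h.py <<'E'
import numpy as np, cv2
from workcell import *
from scipy.spatial.transform import Rotation as Ro
def ray(name,u,v,P=None):
    P=P or camera_params(name); E=np.array(P["extrinsics"]); f=192/np.tan(np.radians(P["fovy"]/2))
    x,y=u-P["cx"],v-P["cy"]
    if name=="wrist":
        r=np.hypot(x,y); t=r/f; d=np.array([x/r*np.sin(t),y/r*np.sin(t),np.cos(t)]) if r>0 else np.array([0,0,1.])
    else: d=np.array([x/f,y/f,1])
    R=E[:3,:3]; return -R.T@E[:3,3], R.T@d
def onz(name,u,v,z,P=None):
    o,d=ray(name,u,v,P); return o+d*(z-o[2])/d[2]
def proj(name,p,P=None):
    P=P or camera_params(name); E=np.array(P["extrinsics"]); f=192/np.tan(np.radians(P["fovy"]/2))
    c=E[:3,:3]@np.array(p)+E[:3,3]
    if name=="wrist":
        t=np.arctan2(np.hypot(c[0],c[1]),c[2]); s=f*t/np.hypot(c[0],c[1])
    else: s=f/c[2]
    return np.array([P["cx"]+c[0]*s,P["cy"]+c[1]*s])
def rel(pos,R):
    "shift mm and rotvec deg in tool axes from the current pose"
    s=observe(); R0=Ro.from_euler('xyz',s["tool_rot"])
    return np.round(R0.inv().apply(np.array(pos)-s["position"])*1000,1), np.round(np.degrees((R0.inv()*R).as_rotvec()),1)
E
python3 - <<'E'
from h import *
s=observe(); print(s)
a=grab_frame("top"); b=grab_frame("scene")
cv2.imwrite("pics/top0.png",a); cv2.imwrite("pics/scene0.png",b)
cv2.imwrite("pics/t.png",cv2.resize(a,(800,600),interpolation=cv2.INTER_CUBIC)); cv2.imwrite("pics/s.png",cv2.resize(b,(800,600),interpolation=cv2.INTER_CUBIC))
for n in("top","scene","wrist"):
    print(n,camera_params(n))
E
```

```text
pics
{'clock': 0.0, 'qpos': array([-1.31421716,  0.52203546, -0.03636144,  1.60003895,  0.0211699 ,
        1.021125  , -0.11279828]), 'qd': array([ 9.64543798e-06, -1.07510647e-03, -1.59845779e-03,  7.90778198e-06,
        1.62103225e-05,  7.98547713e-04,  6.34805950e-04]), 'joint_efforts': array([ 1.16018135e-03, -9.27121854e+01,  1.98055409e+00, -3.69935453e+01,
        1.78141793e-02,  8.33725906e-03, -6.36246887e-05]), 'position': array([0.20051392, 0.59157208, 0.23070091]), 'tool_rot': array([-3.14037014e+00,  4.70500366e-05,  2.81481960e+00]), 'force': array([ 0.62385077,  0.50944241, -0.1972558 ]), 'moment': array([0.01587702, 0.0271176 , 0.03158206]), 'finger_force': 0.0, 'grip_width': 0.08524558974791233}
top {'fovy': 43.23349013033624, 'cx': 261.55765519923267, 'cy': 182.6460921043647, 'extrinsics': array([[-0.01852634, -0.99977185, -0.01063166,  0.14627906],
       [-0.99558829,  0.01942499, -0.09179665,  0.57605582],
       [ 0.09198223,  0.0088841 , -0.99572102,  1.67618169],
       [ 0.        ,  0.        ,  0.        ,  1.        ]])}
scene {'fovy': 53.84762577371706, 'cx': 250.21037233132577, 'cy': 192.2372807925382, 'extrinsics': array([[ 0.85791111,  0.51366882, -0.01152683, -0.57570434],
       [ 0.35087474, -0.602112  , -0.71718063, -0.07877496],
       [-0.37533377,  0.61123276, -0.69679199,  1.26372323],
       [ 0.        ,  0.        ,  0.        ,  1.        ]])}
wrist {'fovy': 65.70646984690485, 'cx': 251.54331186640223, 'cy': 188.93177518011618, 'extrinsics': array([[ 0.32110706,  0.94704199, -0.00131035, -0.62474939],
       [ 0.90545464, -0.30660021,  0.29351016, -0.0385161 ],
       [ 0.2775647 , -0.09543465, -0.95595506,  0.38019912],
       [ 0.        ,  0.        ,  0.        ,  1.        ]])}
```

View pics/t.png

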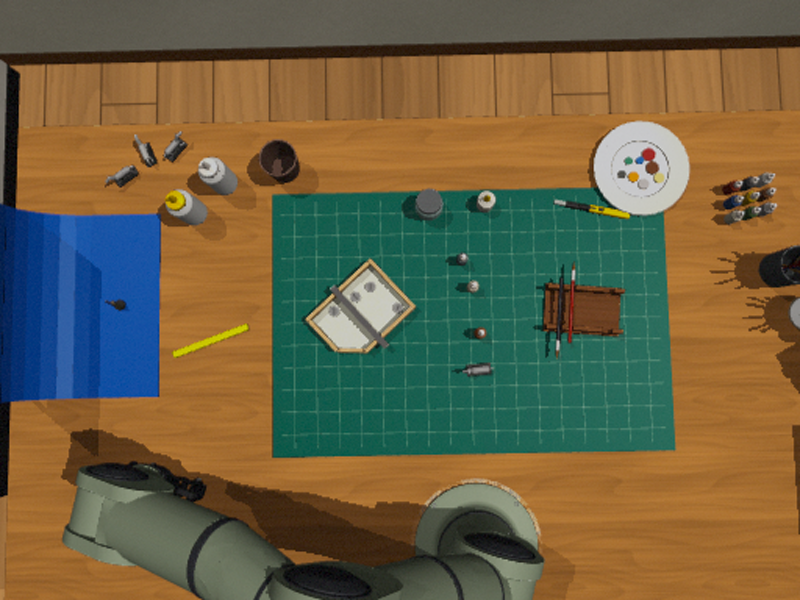

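View pics/s.png

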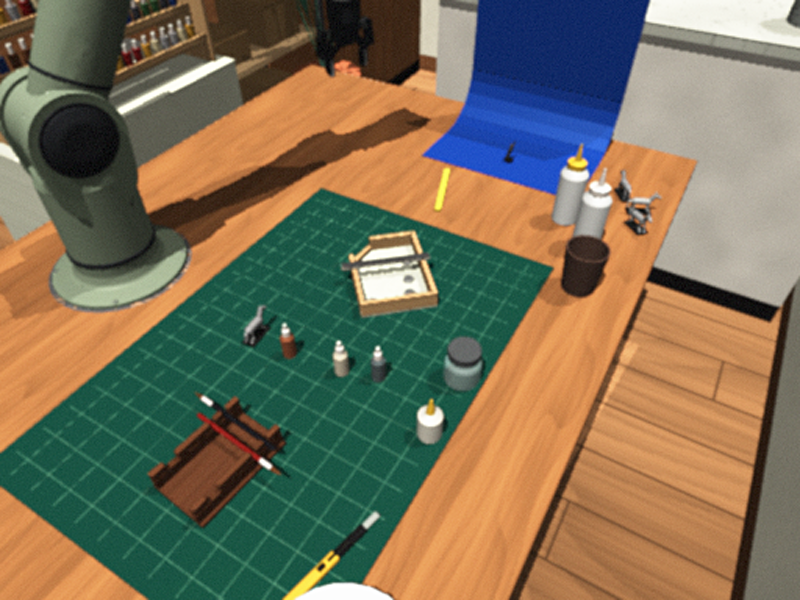

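The top view shows two sticks: the dark grey one across the tray at about (360,317), and a yellow one on the desk at (210,341). The grey one fits (dark faces, lying across the tray); the yellow one is the look-alike. The rest is at (582,310), with brushes at x≈558 and 572. The cut corner at (350,352) faces the robot. I'll measure and confirm with an enlarged crop.

```bash
cat > m.py <<'E'
from h import *
a=cv2.imread("pics/top0.png")
c1=cv2.resize(a[155:240,185:280],None,fx=4.2,fy=4.2,interpolation=cv2.INTER_CUBIC)
c2=cv2.resize(a[155:240,335:415],None,fx=4.2,fy=4.2,interpolation=cv2.INTER_CUBIC)
cv2.imwrite("pics/crop.png",np.hstack([c1,c2]))
hsv=cv2.cvtColor(a,cv2.COLOR_BGR2HSV)
H,S,V=cv2.split(hsv)
# tray: not green in window
sub=np.zeros_like(H); sub[155:240,185:280]=1
m=((sub>0)&~((H>70)&(H<95)&(S>90))).astype(np.uint8)
n,l,st,ce=cv2.connectedComponentsWithStats(m); k=1+np.argmax(st[1:,4]); print("tray blob",st[k])
cn=max(cv2.findContours((l==k).astype(np.uint8),0,1)[0],key=cv2.contourArea); hull=cv2.convexHull(cn)
for p in cv2.approxPolyDP(hull,2,True)[:,0]: print(p,onz("top",*p,0.036)[:2].round(3))
# stick: dark grey, low saturation
m=((sub>0)&(S<90)&(V>40)&(V<120)).astype(np.uint8)
n,l,st,ce=cv2.connectedComponentsWithStats(m); k=1+np.argmax(st[1:,4]);print("stick",st[k])
pts=np.argwhere(l==k)[:,::-1].astype(np.float32); r=cv2.minAreaRect(pts);print(r)
b=cv2.boxPoints(r); W=np.array([onz("top",*p,0.044)[:2] for p in b]);print(W.round(3),W.mean(0).round(3))
# rest
sub[:]=0; sub[170:225,335:415]=1
m=((sub>0)&~((H>70)&(H<95)&(S>90))).astype(np.uint8)
n,l,st,ce=cv2.connectedComponentsWithStats(m); k=1+np.argmax(st[1:,4]);print("rest",st[k],ce[k])
E
python3 m.py
```

```text
tray blob [ 195  165   71   62 2491]
[237 165] [0.642 0.22 ]
[265 197] [0.527 0.124]
[248 221] [0.445 0.185]
[233 226] [0.429 0.237]
[214 225] [0.433 0.303]
[195 203] [0.511 0.369]
[211 184] [0.577 0.312]
stick [211 183  38  40 240]
((229.2334442138672, 203.21368408203125), (51.611148834228516, 8.479876518249512), 47.045406341552734)
[[0.565 0.32 ]
 [0.585 0.298]
 [0.451 0.178]
 [0.432 0.2  ]] [0.508 0.249]
rest [ 347  170   53   55 1627] [371.83712354 197.92808851]
```

View pics/crop.png

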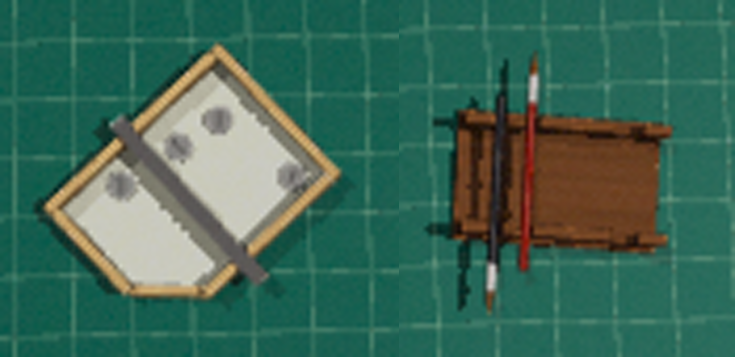

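Confirmed in the crop: the grey stick runs across the tray from (119,121) to (262,277), with bases at (120,186), (178,147), (217,121) and (291,177). The cut lip is between (125,291) and (207,296). The brushes at x≈500 and 530 put the wide notch near (622,185).

```bash
python3 - <<'E'
from h import *
c1=lambda u,v:(u/4.2+185-.4,v/4.2+155-.4); c2=lambda u,v:((u-399)/4.2+335-.4,v/4.2+155-.4)
w=lambda p,z:onz("top",*p,z)[:2]
T,Rr,A,B,L=[w(c1(*p),.036) for p in[(215,47),(338,174),(207,296),(125,291),(45,206)]]
print("tray",T,Rr,A,B,L,"len",np.linalg.norm(T-L),np.linalg.norm(T-Rr),np.linalg.norm(A-B),"ctr",(L+Rr)/2)
print("x ang",np.degrees(np.arctan2(*(T-L)[::-1])))
s1,s2=w(c1(119,121),.044),w(c1(262,277),.044); print("stick",s1,s2,(s1+s2)/2,np.linalg.norm(s1-s2),np.degrees(np.arctan2(*(s1-s2)[::-1])))
r1,r2=w(c2(533,60),.037),w(c2(524,265),.037); k1,k2=w(c2(505,95),.037),w(c2(490,300),.037)
d=(r1-r2)/np.linalg.norm(r1-r2); n=np.array([-d[1],d[0]]); print("brush",r1,r2,np.linalg.norm(r1-r2),"ang",np.degrees(np.arctan2(d[1],d[0])),"sep",n@(k1-r1))
f=[w(c2(*p),.046) for p in[(462,115),(668,130),(665,243),(458,235)]]; print("rest",f,np.mean(f,0))
c=(r1+r2)/2; mid=np.mean(f,0); c=c+d*((mid-c)@d); print("notch",c-n*.08)
st=(s1+s2)/2
print(rel([st[0],st[1],.17],Ro.from_euler('xyz',[np.pi,0,np.arctan2(*(s1-s2)[::-1])])))
E
```

```text
tray [0.63911165 0.22457349] [0.53081319 0.12381612] [0.43189571 0.23401829] [0.43727619 0.30182271] [0.50886761 0.36766337] len 0.19348959734215923 0.1479209428169843 0.06801756934997438 ctr [0.5198404  0.24573974]
x ang -47.6907399699286
stick [0.57782273 0.30459779] [0.44658679 0.18797589] [0.51220476 0.24628684] 0.1755663462659051 41.62566959149364
brush [ 0.6189872  -0.23259878] [ 0.44896013 -0.21866074] 0.170597404737698 ang -4.686367390767582 sep 0.021908326270761627
rest [array([ 0.57336045, -0.17043422]), array([ 0.55762807, -0.33957327]), array([ 0.46465558, -0.33298409]), array([ 0.47441499, -0.16366913])] [ 0.51751477 -0.25166518]
notch [ 0.51320855 -0.30419588]
(array([-406. , -227. ,   61.1]), array([-0.000e+00,  1.000e-01,  1.196e+02]))
```

Request:
send_rows:
  increments:
    - [[-406,-227,60],[0,0,119.6],0]
    - [[-406,-227,60],[0,0,119.6],0]
    - [[-406,-227,60],[0,0,119.6],0]
    - [[-406,-227,60],[0,0,119.6],0]
    - [[-406,-227,60],[0,0,119.6],0]
    - [[-406,-227,60],[0,0,119.6],0]
    - [[-406,-227,60],[0,0,119.6],0]
    - [[-406,-227,60],[0,0,119.6],0]
    - [[-406,-227,60],[0,0,119.6],0]
    - [[-406,-227,60],[0,0,119.6],0]

```text
clock: 1.1
position: [0.5148, 0.242, 0.1709]
tool_rot: [3.141, 0.002, 1.304]
force: [-0.7, 1.0, 0.3]
grip_width: 0.043
finger_force: 0.0
```

```bash
python3 - <<'E'
from h import *
print(observe()["qpos"].round(2),observe()["position"]);print(rel([.512,.246,.17],Ro.from_euler('xyz',[np.pi,0,np.radians(41.6)])))
E
```

```text
[-0.82  0.54  0.38  1.82 -0.26  0.83 -0.57] [0.5147592  0.2419534  0.17086228]
(array([ 3.2, -3.7,  0.9]), array([ 0.1,  0.1, 33.1]))
```

Request:
send_rows:
  increments:
    - [[2,-3,0],[0,0,8.5],0]
    - [[3,-4,0],[0,0,17],0]
    - [[3,-4,0],[0,0,25],0]
    - [[3,-4,0],[0,0,33],0]
    - [[3,-4,0],[0,0,33],0]
    - [[3,-4,0],[0,0,33],0]

```text
clock: 1.7
position: [0.509, 0.2506, 0.1711]
tool_rot: [3.141, 0.0, 0.743]
force: [0.2, -0.3, 0.4]
grip_width: 0.043
finger_force: 0.0
```

```bash
python3 - <<'E'
from h import *
import pickle
P=camera_params("wrist"); a=grab_frame("wrist"); cv2.imwrite("pics/w1.png",a); pickle.dump(P,open("w1.pkl","wb"))
s=observe(); print(s["position"],s["tool_rot"],s["qpos"].round(2))
g=cv2.resize(a,(768,576),interpolation=cv2.INTER_CUBIC)
for p,z in [((.5778,.3046),.044),((.4466,.188),.044),((.639,.2246),.036),((.531,.124),.036)]:
    q=proj("wrist",[*p,z],P); print(q.round(1)); cv2.circle(g,tuple((q*1.5).astype(int)),4,(0,0,255),1)
cv2.imwrite("pics/w1b.png",g)
E
```

```text
[0.50904607 0.25054168 0.1711813 ] [-3.14156975e+00  2.93310771e-04  7.43030939e-01] [-0.93  0.56  0.53  1.83 -0.37  0.85 -1.05]
[259.2  87.1]
[255.2 262.1]
[362.5 101.4]
[350.8 240.8]
```

View pics/w1b.png

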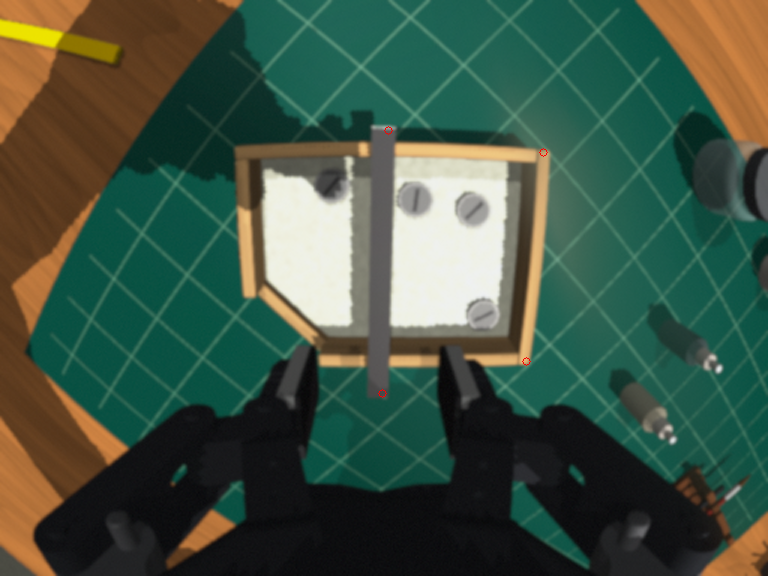

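The wrist view shows the stick from (384,127) to (377,397). The tray corners are at (547,152), (528,365) and (238,148), and the lip runs from (246,296) to (320,364). The bases are at (331,184), (414,198), (472,209) and (482,314).

```bash
python3 - <<'E'
from h import *
import pickle
P=pickle.load(open("w1.pkl","rb")); w=lambda u,v,z:onz("wrist",u/1.5,v/1.5,z,P)[:2].round(4)
s1,s2=w(384,127,.044),w(377,397,.044); print(s1,s2,(s1+s2)/2,np.linalg.norm(s1-s2),np.degrees(np.arctan2(*(s1-s2)[::-1])))
c=(s1+s2)/2
T,R,L,A,B=w(548,150,.036),w(529,366,.036),w(236,148,.036),w(246,296,.036),w(319,366,.036);print("T R L A B",T,R,L,A,B,np.linalg.norm(T-L),np.linalg.norm(T-R),np.degrees(np.arctan2(*(T-L)[::-1])))
yaw=np.arctan2(*(s1-s2)[::-1])
print(rel([*c,.028],Ro.from_euler('xyz',[np.pi,0,yaw])))
E
```

```text
[0.5775 0.3082] [0.4415 0.1889] [0.5095  0.24855] 0.1809101710794614 41.25742940336886
T R L A B [0.6422 0.2235] [0.5299 0.1192] [0.5069 0.3705] [0.4346 0.3032] [0.4288 0.2327] 0.19978761222858638 0.15326375957805546 -47.37328086047763
(array([ -1. ,   1.8, 143.2]), array([-0. ,  0. ,  1.3]))
```

Request:
send_rows:
  increments:
    - [[-1,2,35],[0,0,1.3],0]
    - [[-1,2,75],[0,0,1.3],0]
    - [[-1,2,110],[0,0,1.3],0]
    - [[-1,2,132],[0,0,1.3],0]
    - [[-1,2,145],[0,0,1.3],0]
    - [[-1,2,145],[0,0,1.3],0]
    - [[-1,2,145],[0,0,1.3],-1]
    - [[-1,2,145],[0,0,1.3],-1]
    - [[-1,2,145],[0,0,1.3],-1]
    - [[-1,2,145],[0,0,1.3],-1]
  newtons: 30

```text
clock: 2.75
position: [0.5104, 0.2487, 0.0276]
tool_rot: [3.141, -0.002, 0.717]
force: [-1.0, -0.8, 6.6]
grip_width: 0.0136
finger_force: 30.1
```

Request:
send_rows:
  increments:
    - [[0,0,0],[0,0,0],-1]
    - [[0,0,0],[0,0,0],-1]
    - [[0,0,-5],[0,0,0],-1]
    - [[0,0,-15],[0,0,0],-1]
    - [[0,0,-35],[0,0,0],-1]
    - [[0,0,-60],[0,0,0],-1]
    - [[0,0,-90],[0,0,0],-1]
    - [[0,0,-115],[0,0,0],-1]
    - [[0,0,-130],[0,0,0],-1]
    - [[0,0,-130],[0,0,0],-1]

```text
clock: 3.75
position: [0.5105, 0.2489, 0.1585]
tool_rot: [3.141, -0.003, 0.716]
force: [0.9, 0.5, -0.5]
grip_width: 0.0134
finger_force: 29.3
```

```bash
python3 - <<'E'
from h import *
print(observe()["position"],observe()["qpos"].round(2));
d=-4.7
for y in(-150,-304): print(rel([.513,y/1000,.19],Ro.from_euler('xyz',[np.pi,0,np.radians(d)])))
E
```

```text
[0.51052214 0.24886964 0.15854107] [-0.93  0.58  0.53  1.84 -0.39  0.82 -1.05]
(array([-259.9,  302.5,  -32.3]), array([-0.1, -0.2, 45.7]))
(array([-361. ,  418.6,  -32.6]), array([-0.1, -0.2, 45.7]))
```

Request:
send_rows:
  increments:
    - [[-12,14,-10],[0,0,1.5],-1]
    - [[-34,39,-25],[0,0,4.5],-1]
    - [[-60,70,-32],[0,0,8],-1]
    - [[-86,100,-32],[0,0,11],-1]
    - [[-112,130,-32],[0,0,14],-1]
    - [[-138,160,-32],[0,0,17],-1]
    - [[-164,190,-32],[0,0,21],-1]
    - [[-190,220,-32],[0,0,24],-1]
    - [[-216,250,-32],[0,0,27],-1]
    - [[-240,278,-32],[0,0,30],-1]

```text
clock: 4.75
position: [0.5102, -0.1213, 0.1879]
tool_rot: [-3.142, 0.001, 0.189]
force: [1.0, -0.2, 0.7]
grip_width: 0.0135
finger_force: 29.4
```

Request:
send_rows:
  increments:
    - [[-24,28,0],[0,0,3],-1]
    - [[-48,56,0],[0,0,6],-1]
    - [[-72,84,0],[0,0,9],-1]
    - [[-93,108,0],[0,0,12],-1]
    - [[-105,122,0],[0,0,14],-1]
    - [[-117,136,0],[0,0,15.7],-1]
    - [[-121,141,0],[0,0,15.7],-1]
    - [[-121,141,0],[0,0,15.7],-1]
    - [[-121,141,0],[0,0,15.7],-1]

```text
clock: 5.65
position: [0.4196, -0.2799, 0.1881]
tool_rot: [-3.141, 0.0, -0.081]
force: [1.1, 1.0, -0.3]
grip_width: 0.0135
finger_force: 29.3
```

```bash
python3 - <<'E'
from h import *
import pickle
P=camera_params("wrist"); a=grab_frame("wrist"); cv2.imwrite("pics/w2.png",a); pickle.dump(P,open("w2.pkl","wb"))
s=observe(); print(s["position"],s["tool_rot"],s["qpos"].round(2),s["grip_width"])
g=cv2.resize(a,(768,576),interpolation=cv2.INTER_CUBIC)
q=proj("wrist",[.513,-.304,.03],P); print(q*1.5); cv2.circle(g,tuple((q*1.5).astype(int)),4,(0,0,255),1)
cv2.imwrite("pics/w2b.png",g)
E
```

```text
[ 0.41982012 -0.27967931  0.18812868] [-3.14122244e+00  2.10264468e-04 -8.00773413e-02] [-0.1   0.51  0.78  1.98 -0.48  0.84 -0.7 ] 0.013215084017649238
[402.81656157 121.20797833]
```

View pics/w2b.png

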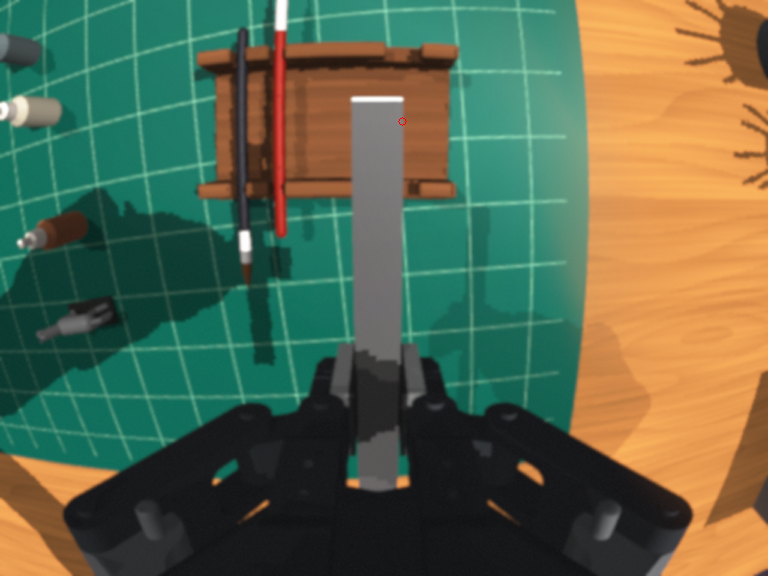

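The view shows the wide notch in the far board between x≈385 and 421 at row 52, and its right edge in the near board at about (418,188). The red brush runs from (281,60) to (280,232).

```bash
python3 - <<'E'
from h import *
import pickle
P=pickle.load(open("w2.pkl","rb")); w=lambda u,v,z:onz("wrist",u/1.5,v/1.5,z,P)[:2].round(4)
a,b,c=w(385,48,.046),w(421,48,.046),w(418,185,.046); print("notch edges",a,b,c)
r1,r2=w(281,60,.039),w(280,232,.039); d=(r1-r2)/np.linalg.norm(r1-r2); print("ang",np.degrees(np.arctan2(d[1],d[0])), np.degrees(np.arctan2(*(b-c)[::-1])))
l,r,l2,r2_=w(200,55,.046),w(458,50,.046),w(200,187,.046),w(455,187,.046); print(l,r,l2,r2_,np.linalg.norm(l-r))
e=(l-r)/np.linalg.norm(l-r); print("board ang-90",np.degrees(np.arctan2(e[1],e[0]))-90, np.degrees(np.arctan2(*(l2-r2_)[::-1]))-90)
n=np.array([-d[1],d[0]]); print("brush to notch", n@(r1-(b+n*.011)), n@(r1-(c+n*.011)))
m=(b+c)/2+n*.011;print("notch y-line point",m)
s=observe(); print("stick", [w(u,99,.207) for u in(352,403)])
yaw=np.arctan2(d[1],d[0])
print(rel([*m,.19],Ro.from_euler('xyz',[np.pi,0,yaw])))
E
```

```text
notch edges [ 0.5606 -0.2957] [ 0.5593 -0.3183] [ 0.4705 -0.3097]
ang -6.089183270072454 -5.531664227047704
[ 0.5739 -0.1745] [ 0.5572 -0.3419] [ 0.4842 -0.1654] [ 0.4678 -0.3335] 0.16823094245708783
board ang-90 -5.697037621217831 -5.572197803963803
brush to notch 0.07895628137186537 0.0798243826298589
notch y-line point [ 0.51606684 -0.30306206]
stick [array([ 0.5094, -0.2798]), array([ 0.5082, -0.2937])]
(array([97.8, 15.6, -1.9]), array([-0. ,  0. ,  1.5]))
```

Request:
send_rows:
  increments:
    - [[25,4,0],[0,0,0.5],-1]
    - [[55,9,0],[0,0,1],-1]
    - [[85,14,0],[0,0,1],-1]
    - [[98,15.6,0],[0,0,1],-1]
    - [[98,15.6,20],[0,0,1],-1]
    - [[98,15.6,55],[0,0,1],-1]
    - [[98,15.6,90],[0,0,1],-1]
    - [[98,15.6,110],[0,0,1],-1]
    - [[98,15.6,118],[0,0,1],-1]
    - [[98,15.6,118],[0,0,1],-1]

```text
clock: 6.7
position: [0.5158, -0.3034, 0.0697]
tool_rot: [-3.141, 0.001, -0.098]
force: [0.1, 0.3, 1.0]
grip_width: 0.0136
finger_force: 29.3
```

```bash
python3 - <<'E'
from h import *
print(observe()["position"],observe()["tool_rot"])
print(rel([.516,-.303,.023],Ro.from_euler('xyz',[np.pi,0,np.radians(-5.6)])))
E
```

```text
[ 0.51581363 -0.30337437  0.06973319] [-3.14122790e+00  1.21881505e-03 -9.81119955e-02]
(array([ 0.2, -0.4, 46.7]), array([-0. ,  0.1, -0. ]))
```

Request:
send_rows:
  increments:
    - [[0,0,12],[0,0,0],-1]
    - [[0,0,24],[0,0,0],-1]
    - [[0,0,34],[0,0,0],-1]
    - [[0,0,42],[0,0,0],-1]
    - [[0,0,46.5],[0,0,0],-1]
    - [[0,0,46.5],[0,0,0],-1]
    - [[0,0,46.5],[0,0,0],-0.2]
    - [[0,0,46.5],[0,0,0],-0.2]
    - [[0,0,46.5],[0,0,0],-0.2]
    - [[0,0,46.5],[0,0,0],-0.2]

```text
clock: 7.7
position: [0.516, -0.304, 0.024]
tool_rot: [3.141, -0.0, -0.099]
force: [-0.3, 0.4, -0.1]
grip_width: 0.034
finger_force: 0.0
```

Request:
send_rows:
  increments:
    - [[0,0,-5],[0,0,0],-0.2]
    - [[0,0,-15],[0,0,0],-0.2]
    - [[0,0,-40],[0,0,0],-0.2]
    - [[0,0,-80],[0,0,0],-0.2]
    - [[0,0,-120],[0,0,0],-0.2]
    - [[0,0,-160],[0,0,0],-0.2]
    - [[0,0,-180],[0,0,0],-0.2]
    - [[0,0,-180],[0,0,0],-0.2]

```text
clock: 8.5
position: [0.5167, -0.3048, 0.2074]
tool_rot: [3.14, -0.005, -0.099]
force: [0.5, 0.2, -0.7]
grip_width: 0.034
finger_force: 0.0
```

```bash
python3 - <<'E'
from h import *
import pickle
P=camera_params("wrist"); a=grab_frame("wrist"); t=grab_frame("top")
s=observe(); print(s["position"],s["tool_rot"],s["qpos"].round(2))
b=cv2.resize(t[155:240,185:280],(456,408),interpolation=cv2.INTER_CUBIC)
g=cv2.resize(a[:,130:390],None,fx=1.3,fy=1.3)[:408]
cv2.imwrite("pics/c3.png",np.hstack([g,b]))
E
```

```text
[ 0.51588717 -0.30375859  0.20428473] [-3.1413931e+00 -8.2336512e-04 -9.8762941e-02] [-0.06  0.63  0.76  1.73 -0.51  0.99 -0.78]
```

View pics/c3.png

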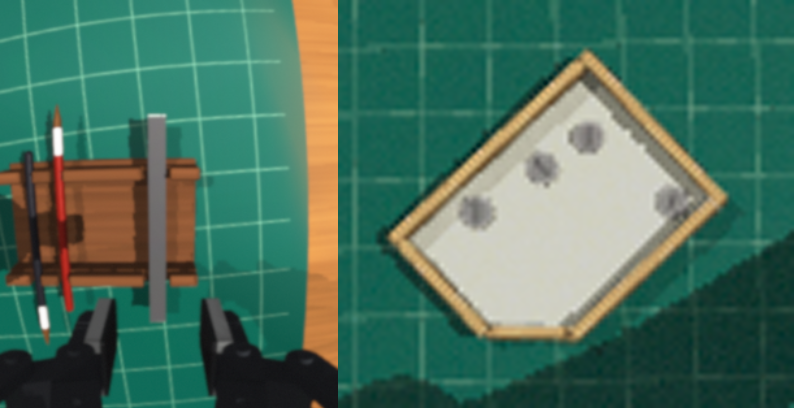

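The stick lies in the wide notch across both boards, and the brushes are undisturbed. The top crop shows the tray and all four bases in place. Next I'll plan the tray grasp: +x end wall, at tray y=+30, with the tool leaning 25° outward along the wall to leave wrist range for tipping.

```bash
cat > t.py <<'E'
from h import *
psi=np.radians(-47.5); ex=np.array([np.cos(psi),np.sin(psi),0]); ey=np.array([-ex[1],ex[0],0]); ez=np.array([0,0,1.])
c=np.array([.519,.2455,0]); foot=c-.075*ex-.05*ey
R0=Ro.from_euler('xyz',[np.pi,0,psi+np.pi/2]); Rg=R0*Ro.from_euler('y',-25,degrees=True)
pg=c+.0955*ex+.030*ey+.014*ez
k=np.cross((ex+ey)/2**.5,ez)
def tip(p,R,deg):
    q=Ro.from_rotvec(k*np.radians(deg)); return foot+q.apply(p-foot), q*R
E
python3 - <<'E'
from t import *
print(foot,pg,k)
h=pg-Rg.apply([0,0,.12]); print("hover",h)
print(rel([h[0],h[1],.204],R0)); print(rel(h,Rg))
E
```

```text
[0.43146687 0.26701629 0.        ] [0.60563718 0.19535772 0.014     ] [-0.04361939 -0.99904822  0.        ]
hover [0.64302761 0.22961973 0.12275693]
(array([ 7.390e+01, -5.433e+02,  5.000e-01]), array([  0. ,  -0. , -48.2]))
(array([  73.9, -543.3,   81.7]), array([-10.5, -23.6, -47.4]))
```

Request:
send_rows:
  increments:
    - [[4,-30,0],[0,0,-4],-0.4]
    - [[11,-80,0],[0,0,-9],-0.4]
    - [[18,-130,0],[0,0,-14],-0.4]
    - [[25,-180,0],[0,0,-19],-0.4]
    - [[31,-230,0],[0,0,-24],-0.4]
    - [[38,-280,0],[0,0,-30],-0.4]
    - [[45,-330,0],[0,0,-36],-0.4]
    - [[52,-380,0],[0,0,-42],-0.4]
    - [[59,-430,0],[0,0,-48],-0.4]
    - [[65,-480,0],[0,0,-48],-0.4]

```text
clock: 9.6
position: [0.6267, 0.165, 0.2029]
tool_rot: [-3.141, 0.001, 0.743]
force: [0.3, -0.3, 0.4]
grip_width: 0.0255
finger_force: 0.0
```

```bash
python3 - <<'E'
from t import *
h=pg-Rg.apply([0,0,.12]); print(rel(h,Rg), observe()["qpos"].round(2))
E
```

```text
(array([ 55.8, -36.5,  80.1]), array([ -0. , -24.9,   0.1])) [-0.69  0.65  0.55  1.58 -0.38  1.02 -0.86]
```

Request:
send_rows:
  increments:
    - [[18,-12,20],[0,-8,0],-0.4]
    - [[37,-24,50],[0,-16,0],-0.4]
    - [[56,-36.5,80],[0,-25,0],-0.4]
    - [[56,-36.5,80],[0,-25,0],-0.4]
    - [[56,-36.5,80],[0,-25,0],-0.4]
    - [[56,-36.5,80],[0,-25,0],-0.4]

```text
clock: 10.2
position: [0.6443, 0.2265, 0.1247]
tool_rot: [3.14, 0.435, 0.737]
force: [0.6, -0.5, 1.2]
grip_width: 0.0258
finger_force: 0.0
```

```bash
python3 - <<'E'
from t import *
import pickle
P=camera_params("wrist"); a=grab_frame("wrist"); cv2.imwrite("pics/w4.png",a); pickle.dump(P,open("w4.pkl","wb"))
print(observe()["position"],observe()["qpos"].round(2),rel(pg,Rg))
g=cv2.resize(a,(768,576),interpolation=cv2.INTER_CUBIC)
for x,y in((.1,.075),(.1,-.075),(-.1,.075),(-.1,-.025),(-.05,-.075),(.0955,.03)):
    q=proj("wrist",c+x*ex+y*ey+.036*ez,P)*1.5; print(q.round(0)); cv2.circle(g,tuple(q.astype(int)),4,(0,0,255),1)
cv2.imwrite("pics/w4b.png",g)
E
```

```text
[0.6444801  0.22655098 0.12591703] [-0.72  1.04  0.56  1.11 -0.3   1.5  -1.06] (array([  1.8,  -3.1, 122.5]), array([-0.1, -0.2, -0.3]))
[380. 232.]
[380. 397.]
[ 59. 243.]
[115. 348.]
[192. 391.]
[372. 296.]
```

View pics/w4b.png

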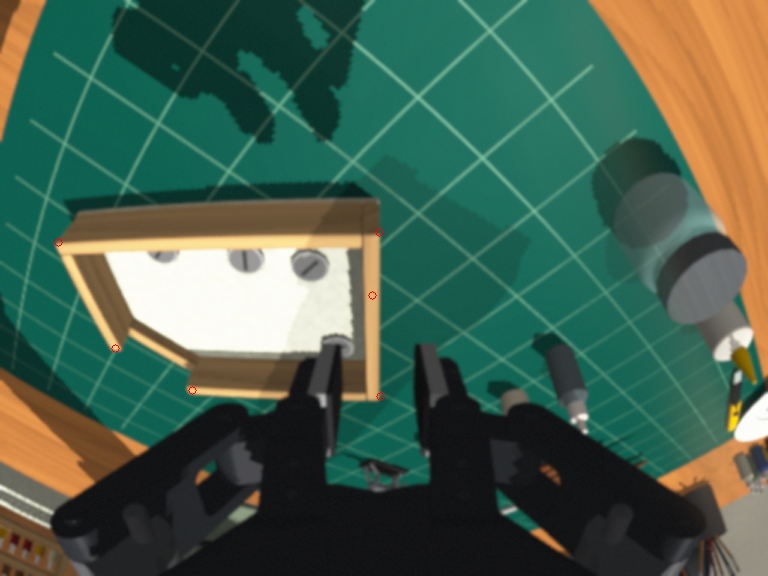

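The projected tray corners fall on the real ones, and the nearest base at (310,263) is clear of the end wall. I'll descend and grip.

Request:
send_rows:
  increments:
    - [[2,-3,30],[0,0,0],-0.4]
    - [[2,-3,60],[0,0,0],-0.4]
    - [[2,-3,85],[0,0,0],-0.4]
    - [[2,-3,105],[0,0,0],-0.4]
    - [[2,-3,116],[0,0,0],-0.4]
    - [[2,-3,122],[0,0,0],-0.4]
    - [[2,-3,122],[0,0,0],-0.4]
    - [[2,-3,122],[0,0,0],-0.4]

```text
clock: 11.05
position: [0.6058, 0.1969, 0.0136]
tool_rot: [3.141, 0.434, 0.739]
force: [-0.3, -0.1, 0.5]
grip_width: 0.0259
finger_force: 0.0
```

Request:
send_rows:
  increments:
    - [[0,0,0],[0,0,0],-1]
    - [[0,0,0],[0,0,0],-1]
    - [[0,0,0],[0,0,0],-1]
    - [[0,0,0],[0,0,0],-1]
    - [[0,0,0],[0,0,0],-1]
  newtons: 70

```text
clock: 11.55
position: [0.6057, 0.197, 0.0133]
tool_rot: [3.141, 0.435, 0.739]
force: [0.7, 0.9, 7.8]
grip_width: 0.0082
finger_force: 69.1
```

```bash
cat >> t.py <<'E'
def plan(degs,dz=0):
    s=observe(); p=s["position"]; R=Ro.from_euler('xyz',s["tool_rot"])
    print(p,s["tool_rot"],s["force"].round(1),s["grip_width"],s["finger_force"],s["qpos"].round(2))
    for d in degs:
        pp,RR=tip(p,R,d); a,b=rel(pp+dz*ez,RR); print(d,list(a),list(b))
E
python3 - <<'E'
from t import *
plan([1,2,3,4,5.5,7,8.5,10])
E
```

```text
[0.60570222 0.19697236 0.01330088] [3.14107911 0.43505705 0.73887829] [0.7 0.9 7.8] 0.00820690744013653 69.07073736190796 [-0.73  1.1   0.52  1.31 -0.33  1.25 -1.03]
1 [np.float64(-1.5), np.float64(-0.2), np.float64(-2.7)] [np.float64(-0.6), np.float64(0.7), np.float64(0.3)]
2 [np.float64(-3.0), np.float64(-0.4), np.float64(-5.4)] [np.float64(-1.3), np.float64(1.4), np.float64(0.6)]
3 [np.float64(-4.5), np.float64(-0.7), np.float64(-8.1)] [np.float64(-1.9), np.float64(2.1), np.float64(0.9)]
4 [np.float64(-6.1), np.float64(-1.0), np.float64(-10.8)] [np.float64(-2.6), np.float64(2.8), np.float64(1.2)]
5.5 [np.float64(-8.5), np.float64(-1.5), np.float64(-14.7)] [np.float64(-3.5), np.float64(3.9), np.float64(1.6)]
7 [np.float64(-10.9), np.float64(-2.1), np.float64(-18.6)] [np.float64(-4.5), np.float64(5.0), np.float64(2.1)]
8.5 [np.float64(-13.5), np.float64(-2.7), np.float64(-22.4)] [np.float64(-5.4), np.float64(6.0), np.float64(2.5)]
10 [np.float64(-16.1), np.float64(-3.5), np.float64(-26.2)] [np.float64(-6.4), np.float64(7.1), np.float64(3.0)]
```

Request:
send_rows:
  increments:
    - [[-0.7,-0.1,-1.3],[-0.3,0.3,0.1],-1]
    - [[-1.5,-0.2,-2.7],[-0.6,0.7,0.3],-1]
    - [[-3,-0.4,-5.4],[-1.3,1.4,0.6],-1]
    - [[-4.5,-0.7,-8.1],[-1.9,2.1,0.9],-1]
    - [[-6.1,-1,-10.8],[-2.6,2.8,1.2],-1]
    - [[-8.5,-1.5,-14.7],[-3.5,3.9,1.6],-1]
    - [[-8.5,-1.5,-14.7],[-3.5,3.9,1.6],-1]
    - [[-8.5,-1.5,-14.7],[-3.5,3.9,1.6],-1]

```text
clock: 12.35
position: [0.6027, 0.197, 0.0295]
tool_rot: [3.07, 0.367, 0.712]
force: [0.8, 0.1, -0.3]
grip_width: 0.0081
finger_force: 68.4
```

```bash
python3 - <<'E'
from t import *
a=grab_frame("top"); cv2.imwrite("pics/top5.png",a)
plan([1,2,3,4,5,6,7,8,9,10])
E
```

```text
[0.60277312 0.19692623 0.02928587] [3.07007417 0.36752908 0.71143922] [-0.6  0.3 -0.9] 0.008022817532112836 68.36679697036743 [-0.78  1.04  0.55  1.41 -0.32  1.14 -1.06]
1 [np.float64(-1.5), np.float64(-0.2), np.float64(-2.7)] [np.float64(-0.6), np.float64(0.7), np.float64(0.3)]
2 [np.float64(-2.9), np.float64(-0.4), np.float64(-5.4)] [np.float64(-1.3), np.float64(1.4), np.float64(0.6)]
3 [np.float64(-4.5), np.float64(-0.6), np.float64(-8.1)] [np.float64(-1.9), np.float64(2.1), np.float64(0.9)]
4 [np.float64(-6.0), np.float64(-0.9), np.float64(-10.7)] [np.float64(-2.6), np.float64(2.8), np.float64(1.2)]
5 [np.float64(-7.6), np.float64(-1.3), np.float64(-13.3)] [np.float64(-3.2), np.float64(3.5), np.float64(1.5)]
6 [np.float64(-9.2), np.float64(-1.6), np.float64(-15.9)] [np.float64(-3.8), np.float64(4.3), np.float64(1.8)]
7 [np.float64(-10.9), np.float64(-2.0), np.float64(-18.5)] [np.float64(-4.5), np.float64(5.0), np.float64(2.1)]
8 [np.float64(-12.5), np.float64(-2.5), np.float64(-21.1)] [np.float64(-5.1), np.float64(5.7), np.float64(2.4)]
9 [np.float64(-14.2), np.float64(-2.9), np.float64(-23.6)] [np.float64(-5.8), np.float64(6.4), np.float64(2.7)]
10 [np.float64(-16.0), np.float64(-3.4), np.float64(-26.1)] [np.float64(-6.4), np.float64(7.1), np.float64(3.0)]
```

Request:
send_rows:
  increments:
    - [[-1.5,-0.2,-2.7],[-0.6,0.7,0.3],-1]
    - [[-2.9,-0.4,-5.4],[-1.3,1.4,0.6],-1]
    - [[-4.5,-0.6,-8.1],[-1.9,2.1,0.9],-1]
    - [[-6,-0.9,-10.7],[-2.6,2.8,1.2],-1]
    - [[-7.6,-1.3,-13.3],[-3.2,3.5,1.5],-1]
    - [[-9.2,-1.6,-15.9],[-3.8,4.3,1.8],-1]
    - [[-10.9,-2,-18.5],[-4.5,5,2.1],-1]
    - [[-12.5,-2.5,-21.1],[-5.1,5.7,2.4],-1]
    - [[-12.5,-2.5,-21.1],[-5.1,5.7,2.4],-1]
    - [[-12.5,-2.5,-21.1],[-5.1,5.7,2.4],-1]

```text
clock: 13.4
position: [0.5972, 0.1971, 0.0534]
tool_rot: [2.971, 0.263, 0.68]
force: [2.0, 1.0, -0.1]
grip_width: 0.0079
finger_force: 68.5
```

```bash
python3 - <<'E'
from t import *
s=observe(); R=Ro.from_euler('xyz',s["tool_rot"]); Rs=Ro.from_euler('xyz',[3.14107911,0.43505705,0.73887829]); print("tilt",np.degrees(((R*Rs.inv()).as_rotvec())@k))
plan([1,2,3,4,5,6,7,8])
E
```

```text
tilt 13.43044129593767
[0.5971997  0.19711255 0.05338118] [2.97085892 0.26342108 0.68029007] [ 2.   1.  -0.1] 0.007945048283698502 68.50723028182983 [-0.87  0.96  0.6   1.55 -0.31  0.98 -1.1 ]
1 [np.float64(-1.5), np.float64(-0.2), np.float64(-2.7)] [np.float64(-0.6), np.float64(0.7), np.float64(0.3)]
2 [np.float64(-2.9), np.float64(-0.4), np.float64(-5.4)] [np.float64(-1.3), np.float64(1.4), np.float64(0.6)]
3 [np.float64(-4.5), np.float64(-0.6), np.float64(-8.1)] [np.float64(-1.9), np.float64(2.1), np.float64(0.9)]
4 [np.float64(-6.0), np.float64(-0.9), np.float64(-10.7)] [np.float64(-2.6), np.float64(2.8), np.float64(1.2)]
5 [np.float64(-7.6), np.float64(-1.3), np.float64(-13.4)] [np.float64(-3.2), np.float64(3.5), np.float64(1.5)]
6 [np.float64(-9.2), np.float64(-1.6), np.float64(-16.0)] [np.float64(-3.8), np.float64(4.3), np.float64(1.8)]
7 [np.float64(-10.9), np.float64(-2.0), np.float64(-18.6)] [np.float64(-4.5), np.float64(5.0), np.float64(2.1)]
8 [np.float64(-12.5), np.float64(-2.5), np.float64(-21.1)] [np.float64(-5.1), np.float64(5.7), np.float64(2.4)]
```

Request:
send_rows:
  increments:
    - [[-1.5,-0.2,-2.7],[-0.6,0.7,0.3],-1]
    - [[-2.9,-0.4,-5.4],[-1.3,1.4,0.6],-1]
    - [[-4.5,-0.6,-8.1],[-1.9,2.1,0.9],-1]
    - [[-6,-0.9,-10.7],[-2.6,2.8,1.2],-1]
    - [[-7.6,-1.3,-13.3],[-3.2,3.5,1.5],-1]
    - [[-9.2,-1.6,-15.9],[-3.8,4.3,1.8],-1]
    - [[-10.9,-2,-18.5],[-4.5,5,2.1],-1]
    - [[-12.5,-2.5,-21.1],[-5.1,5.7,2.4],-1]
    - [[-12.5,-2.5,-21.1],[-5.1,5.7,2.4],-1]
    - [[-12.5,-2.5,-21.1],[-5.1,5.7,2.4],-1]

```text
clock: 14.4
position: [0.5879, 0.1977, 0.0761]
tool_rot: [2.878, 0.158, 0.661]
force: [2.4, -0.1, 0.4]
grip_width: 0.0079
finger_force: 68.7
```

Request:
send_rows:
  increments:
    - [[-1.5,-0.2,-2.7],[-0.6,0.7,0.3],-1]
    - [[-2.9,-0.4,-5.4],[-1.3,1.4,0.6],-1]
    - [[-4.5,-0.6,-8.1],[-1.9,2.1,0.9],-1]
    - [[-6,-0.9,-10.7],[-2.6,2.8,1.2],-1]
    - [[-7.6,-1.3,-13.3],[-3.2,3.5,1.5],-1]
    - [[-9.2,-1.6,-15.9],[-3.8,4.3,1.8],-1]
    - [[-9.2,-1.6,-15.9],[-3.8,4.3,1.8],-1]
    - [[-9.2,-1.6,-15.9],[-3.8,4.3,1.8],-1]

```text
clock: 15.2
position: [0.5792, 0.198, 0.0925]
tool_rot: [2.81, 0.076, 0.652]
force: [1.8, -0.4, 2.2]
grip_width: 0.0079
finger_force: 68.8
```

```bash
python3 - <<'E'
from t import *
s=observe(); R=Ro.from_euler('xyz',s["tool_rot"]); Rs=Ro.from_euler('xyz',[3.14107911,0.43505705,0.73887829]); v=np.degrees((R*Rs.inv()).as_rotvec()); print("tilt",v@k,v)
d=v@k; p,_=tip(np.array([.60570222,.19697236,.01330088]),Rs,d); print("expected pos",p)
a=grab_frame("top"); b=grab_frame("scene"); w=grab_frame("wrist")
cv2.imwrite("pics/c6.png",np.hstack([cv2.resize(a[150:240,180:280],(400,360),interpolation=cv2.INTER_CUBIC),cv2.resize(b[120:220,200:311],(400,360),interpolation=cv2.INTER_CUBIC)]))
cv2.imwrite("pics/w6.png",cv2.resize(w,(768,576)))
plan([1,2,3,4,5,6,7,8])
E
```

```text
tilt 27.454294302063914 [ -1.09942853 -27.43244751  -0.04170613]
expected pos [0.5796468  0.19810996 0.09346469]
[0.57935024 0.19779309 0.09225971] [2.81051743 0.07669475 0.65195823] [ 0.8 -0.2  2.7] 0.00792687424672091 68.84766697883606 [-1.06  0.84  0.72  1.78 -0.27  0.71 -1.22]
1 [np.float64(-1.5), np.float64(-0.2), np.float64(-2.7)] [np.float64(-0.6), np.float64(0.7), np.float64(0.3)]
2 [np.float64(-2.9), np.float64(-0.4), np.float64(-5.4)] [np.float64(-1.3), np.float64(1.4), np.float64(0.6)]
3 [np.float64(-4.4), np.float64(-0.6), np.float64(-8.1)] [np.float64(-1.9), np.float64(2.1), np.float64(0.9)]
4 [np.float64(-6.0), np.float64(-0.9), np.float64(-10.7)] [np.float64(-2.6), np.float64(2.8), np.float64(1.2)]
5 [np.float64(-7.6), np.float64(-1.2), np.float64(-13.4)] [np.float64(-3.2), np.float64(3.6), np.float64(1.5)]
6 [np.float64(-9.2), np.float64(-1.6), np.float64(-16.0)] [np.float64(-3.8), np.float64(4.3), np.float64(1.8)]
7 [np.float64(-10.8), np.float64(-2.0), np.float64(-18.6)] [np.float64(-4.5), np.float64(5.0), np.float64(2.1)]
8 [np.float64(-12.5), np.float64(-2.4), np.float64(-21.1)] [np.float64(-5.1), np.float64(5.7), np.float64(2.4)]
```

View pics/c6.png

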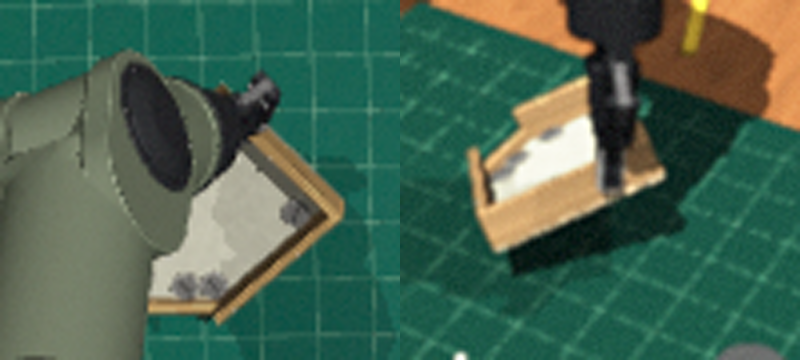

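At 27° of tilt, the top crop shows two bases at the lip, at (185,286) and (212,284). One is still against the -y wall at (295,211), and one is hidden by the arm. I'll tip further.

Request:
send_rows:
  increments:
    - [[-1.5,-0.2,-2.7],[-0.6,0.7,0.3],-1]
    - [[-2.9,-0.4,-5.4],[-1.3,1.4,0.6],-1]
    - [[-4.5,-0.6,-8.1],[-1.9,2.1,0.9],-1]
    - [[-6,-0.9,-10.7],[-2.6,2.8,1.2],-1]
    - [[-7.6,-1.3,-13.3],[-3.2,3.5,1.5],-1]
    - [[-9.2,-1.6,-15.9],[-3.8,4.3,1.8],-1]
    - [[-9.2,-1.6,-15.9],[-3.8,4.3,1.8],-1]
    - [[-9.2,-1.6,-15.9],[-3.8,4.3,1.8],-1]

```text
clock: 16.15
position: [0.5688, 0.1984, 0.1079]
tool_rot: [2.743, -0.006, 0.65]
force: [3.3, -0.7, 5.3]
grip_width: 0.0078
finger_force: 69.2
```

```bash
cat > look.py <<'E'
from t import *
import sys
s=observe(); R=Ro.from_euler('xyz',s["tool_rot"]); Rs=Ro.from_euler('xyz',[3.14107911,0.43505705,0.73887829]); v=np.degrees((R*Rs.inv()).as_rotvec()); d=v@k; p,_=tip(np.array([.60570222,.19697236,.01330088]),Rs,d); print("tilt",d,"expected pos",p,s["position"],s["force"],s["qpos"].round(2))
a=grab_frame("top"); b=grab_frame("scene"); w=grab_frame("wrist")
z=lambda i,w,h:cv2.resize(i,(w,h),interpolation=cv2.INTER_CUBIC)
cv2.imwrite(sys.argv[1],np.vstack([np.hstack([z(a[150:240,180:280],333,300),z(b[120:220,200:311],333,300)]),z(w[:230,70:400],666,300)]))
E
python3 look.py pics/c7.png
```

```text
tilt 33.535163611049455 expected pos [0.56890626 0.19857891 0.10893926] [0.56881276 0.19844561 0.1078922 ] [ 3.31372782 -0.73052844  5.34120961] [-1.16  0.81  0.79  1.88 -0.26  0.6  -1.28]
```

View pics/c7.png

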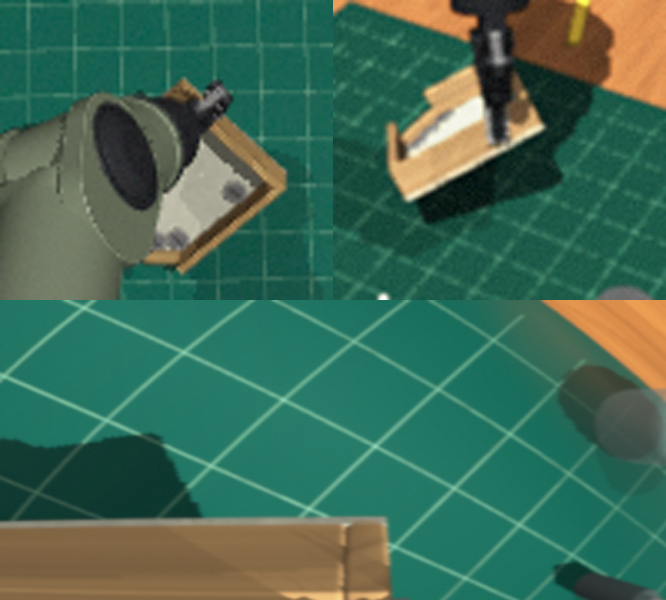

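At 33.5° the top crop shows one base still lagging by the -y wall at about (235,190) and others at the lip near (172,240). I'll track the dark blobs on the floor numerically while tipping further.

Request:
send_rows:
  increments:
    - [[-1.5,-0.2,-3],[-0.6,0.7,0.3],-1]
    - [[-2.9,-0.4,-5.8],[-1.3,1.4,0.6],-1]
    - [[-4.5,-0.6,-8.7],[-1.9,2.1,0.9],-1]
    - [[-6,-0.9,-11.3],[-2.6,2.8,1.2],-1]
    - [[-7.6,-1.3,-14],[-3.2,3.5,1.5],-1]
    - [[-7.6,-1.3,-14],[-3.2,3.5,1.5],-1]
    - [[-7.6,-1.3,-14],[-3.2,3.5,1.5],-1]

```text
clock: 17.0
position: [0.5585, 0.1991, 0.1202]
tool_rot: [2.687, -0.072, 0.652]
force: [3.9, -1.3, 5.5]
grip_width: 0.0081
finger_force: 69.2
```

```bash
cat > blob.py <<'E'
from t import *
s=observe(); R=Ro.from_euler('xyz',s["tool_rot"]); Rs=Ro.from_euler('xyz',[3.14107911,0.43505705,0.73887829]); v=np.degrees((R*Rs.inv()).as_rotvec()); d=v@k; q=Ro.from_rotvec(k*np.radians(d)); p,_=tip(np.array([.60570222,.19697236,.01330088]),Rs,d); print("tilt",d.round(1),"exp",p.round(4),s["position"].round(4),s["force"].round(1),s["qpos"].round(2))
# rectify the tray floor plane into tray coordinates (0.5 mm/px), for top and scene, and print dark blobs
n=q.apply(ez); o0=foot+q.apply(c+.006*ez-foot)
def floor(name,u,v):
    o,r=ray(name,u,v); X=o+r*((o0-o)@n)/(r@n); X=q.inv().apply(X-foot)+foot-c; return np.array([X@ex,X@ey])*1000
for name in("top","scene"):
    a=grab_frame(name); cv2.imwrite(f"pics/{name}_{s['clock']:.2f}.png",a)
    dst=[(-100,-75),(100,-75),(100,75),(-100,75)]; src=[proj(name,foot+q.apply(c+x/1000*ex+y/1000*ey+.006*ez-foot)) for x,y in dst]
    H=cv2.getPerspectiveTransform(np.float32(src),np.float32([((x+100)*1.5,(75-y)*1.5) for x,y in dst]))
    cv2.imwrite(f"pics/rect_{name}.png",cv2.warpPerspective(a,H,(300,225),flags=cv2.INTER_CUBIC))
    i=cv2.imread(f"pics/rect_{name}.png"); g=cv2.cvtColor(i,cv2.COLOR_BGR2HSV); 
    m=((g[...,1]<45)&(g[...,2]<135)&(g[...,2]>40)).astype(np.uint8); m=cv2.morphologyEx(m,cv2.MORPH_OPEN,np.ones((5,5)))
    N,l,st,ce=cv2.connectedComponentsWithStats(m)
    for j in range(1,N): print(name,"xy mm",(ce[j]/1.5*[1,-1]+[-100,75]).round(0),"size",(st[j,2:4]/1.5).round(0),"area",st[j,4]/2.25)
E
python3 blob.py
```

```text
tilt 38.5 exp [0.5589 0.199  0.1207] [0.5585 0.1991 0.1202] [ 3.9 -1.3  5.5] [-1.26  0.8   0.85  1.96 -0.25  0.51 -1.34]
top xy mm [-58.  26.] size [ 76. 107.] area 3477.777777777778
top xy mm [-0. 58.] size [13. 34.] area 206.66666666666666
top xy mm [19. 73.] size [3. 4.] area 13.333333333333334
top xy mm [41. 50.] size [20. 45.] area 375.1111111111111
top xy mm [11. 66.] size [3. 4.] area 13.333333333333334
top xy mm [29. 66.] size [3. 3.] area 11.11111111111111
top xy mm [21. 62.] size [3. 3.] area 11.11111111111111
top xy mm [-86.  54.] size [4. 5.] area 20.88888888888889
top xy mm [-19.  49.] size [3. 3.] area 11.11111111111111
top xy mm [-90.  46.] size [4. 3.] area 13.333333333333334
top xy mm [-20.  40.] size [7. 6.] area 36.0
top xy mm [84. 29.] size [31. 26.] area 436.0
top xy mm [-99.  35.] size [3. 5.] area 13.333333333333334
top xy mm [13. 32.] size [5. 6.] area 26.666666666666668
top xy mm [26. 32.] size [3. 3.] area 11.11111111111111
top xy mm [63. 29.] size [8. 7.] area 46.22222222222222
top xy mm [-91.  24.] size [5. 7.] area 33.77777777777778
top xy mm [35. 22.] si
[... 566 characters left out ...]
4.] size [11. 13.] area 97.77777777777777
top xy mm [33. -8.] size [5. 4.] area 16.88888888888889
top xy mm [ -9. -22.] size [29. 12.] area 149.33333333333334
top xy mm [-34. -53.] size [57. 36.] area 1072.4444444444443
top xy mm [-97. -37.] size [6. 7.] area 37.333333333333336
top xy mm [-89. -38.] size [11. 10.] area 53.333333333333336
top xy mm [-72. -40.] size [19.  5.] area 82.66666666666667
top xy mm [-86. -49.] size [3. 5.] area 17.77777777777778
top xy mm [-98. -63.] size [4. 5.] area 19.555555555555557
scene xy mm [-89.  54.] size [21.  7.] area 122.22222222222223
scene xy mm [-4. 32.] size [178.  25.] area 2007.111111111111
scene xy mm [84. 34.] size [5. 4.] area 18.666666666666668
```

```bash
cat > asc.py <<'E'
import cv2,numpy as np
i=cv2.imread("pics/rect_top.png",0); s=cv2.resize(i,(50,37),interpolation=cv2.INTER_AREA)
print("cols x=-100..100 step 4, rows y=75..-75")
for k,r in enumerate(s): 
    if k>15: print(f"{75-k*4-2:4d} "+"".join("@%#*+=-. "[min(8,v//25)] for v in r))
E
python3 asc.py
```

```text
cols x=-100..100 step 4, rows y=75..-75
   9 +++*%%%%%%%%%%%%%%%%%++******+=#%%%%%%#*###*+=+++=
   5 +++#%%%%%%%%%%%%%%%%********++*#%%%%%*==****+++++=
   1 ++*#%%%%%%%%%%%%%%%%*******++*#%%%%%*--=****+=++++
  -3 ++*#%%%%%%%%%%%%%%%*+*****++*#%%%%%*---=****+=+++=
  -7 ++*%%%%%%%%%%%%%%%#******++*#%@%%*+=---+#***+=+++=
 -11 ++*%%%%%%%%%%%%%%#******++*#%%#+=------=****+=+++=
 -15 ++*%%%%%%%%%%%%%#+*****+*##+=----------=****==++++
 -19 ++#%%%%%%%%%%%@%*******#*+=------------=****==++++
 -23 ++#%%%%%%%%%%%%*++*****+----------------+***===++=
 -27 ++#%%%%%%%%%%%*=--==---..------.-------=****+==++=
 -31 ++*#%%%%%%%%#*=-.......--------.-------=****+++++=
 -35 +++*%%%%%%%#*=-........----------------+****+=+++=
 -39 +++**#####**+---...--------------------=****+=++++
 -43 ++++*+++**+++++=---+=+==---------------+****+=++++
 -47 ++++++***+=+***+==+++++=---------------=+***==+++=
 -51 +++++++++==++**++=+****=---------------=****==++++
 -55 ++++++=-===++**+++***#*=---------------=***+====+=
 -59 ++++**=--=+++**+==++**+=----------------+**+======
 -63 +++*##*=--=++*++===+**+==-====-=====-==+#**+======
 -67 ***####*=--=+********##****************####*======
 -71 *#######*++*********#######################*======
```

Request:
send_rows:
  increments:
    - [[-1.5,-0.2,-2.9],[-0.6,0.7,0.3],-1]
    - [[-2.9,-0.4,-5.7],[-1.3,1.4,0.6],-1]
    - [[-4.5,-0.6,-8.5],[-1.9,2.1,0.9],-1]
    - [[-4.5,-0.6,-8.5],[-1.9,2.1,0.9],-1]
    - [[-4.5,-0.6,-8.5],[-1.9,2.1,0.9],-1]
    - [[-4.5,-0.6,-8.5],[-1.9,2.1,0.9],-1]
    - [[-4.5,-0.6,-8.5],[-1.9,2.1,0.9],-1]

```text
clock: 17.8
position: [0.552, 0.1993, 0.1269]
tool_rot: [2.655, -0.111, 0.654]
force: [2.2, -0.0, 3.6]
grip_width: 0.008
finger_force: 69.2
```

```bash
python3 blob.py | head -1; python3 asc.py | tail -14; python3 - <<'E'
import cv2,glob,numpy as np
a=cv2.imread(sorted(glob.glob("pics/top_*.png"))[-1]); b=cv2.imread(sorted(glob.glob("pics/scene_*.png"))[-1])
z=lambda i:cv2.resize(i,(400,480),interpolation=cv2.INTER_CUBIC)
cv2.imwrite("pics/c8.png",np.hstack([z(a[170:242,215:275]),z(b[138:198,213:263])]))
E
```

```text
tilt 41.4 exp [0.5527 0.1993 0.1271] [0.552  0.1993 0.1269] [ 2.2 -0.   3.6] [-1.31  0.8   0.89  2.   -0.25  0.45 -1.37]
 -19 %%%%%%%%%%%%%%********++*#%%#*+=-------+***+==++=+
 -23 %%%%%%%%%%%%%#*******+*##+==-----------****+==++=+
 -27 %%%%%%%%%%%##*******+*##=-------------=****+==+==+
 -31 %%%%%%%%%%%#******+*##*-.--------------+***+==+==+
 -35 %%%%%%%%%%%*********+--.---------------+***++=+==+
 -39 %%%%%%%%%%*+++*+====-------------------+***++=+===
 -43 %%%%%%%%%#+++++=-=======---------------+***+==+===
 -47 %%%%%%%%#++++*+==+++**+=---------------****+=++===
 -51 %%%%%%#*++++***+++****+=--------------=****++++==+
 -55 %%%%%#*+===+****++*##**=---------------+***++++==+
 -59 %%%#**+=-==+***+=+****+=---------------+***+==+==+
 -63 ##**+**==-==+**++=+***+==========-====+*#**+=====+
 -67 +++**#*+==-=*****+***#*****************####+======
 -71 ++**##***+=+*******########################=======
```

View pics/c8.png

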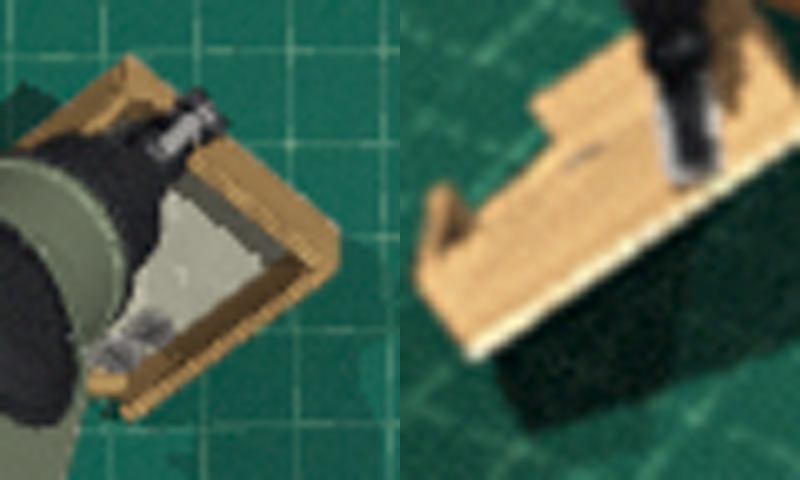

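The top crop shows two bases touching at the lip/-y-wall end, at (118,350) and (150,325). The scene crop shows only a sliver of another base at (585,155), over the end wall. I'll map that to the floor, along with what the 27° and 33.5° frames showed.

```bash
cat > fl.py <<'E'
from t import *
def floor(name,u,v,d,h=.008):
    q=Ro.from_rotvec(k*np.radians(d)); n=q.apply(ez); o0=foot+q.apply(c+h*ez-foot)
    o,r=ray(name,u,v); X=o+r*((o0-o)@n)/(r@n); X=q.inv().apply(X-foot)+foot-c; return (np.array([X@ex,X@ey])*1000).round(0)
E
python3 - <<'E'
from fl import *
print("41 sliver",[floor("scene",213+(u-400)/8-.4,138+v/8-.4,41.4) for u,v in((565,163),(585,155),(605,143))])
print("41 top",[floor("top",215+u/6.667-.4,170+v/6.667-.4,41.4) for u,v in((118,350),(150,325))])
print("27 scene",[floor("scene",200+(u-400)*111/400-.4,120+v/3.6-.4,27.4) for u,v in((515,160),(550,131))])
print("27 top",[floor("top",180+u/4-.4,150+v/4-.4,27.4) for u,v in((185,286),(212,284),(295,211))])
i=cv2.imread("pics/c7.png")[:300,333:666]; g=cv2.cvtColor(i[100:160,65:160],cv2.COLOR_BGR2HSV)
print("33 scene",[floor("scene",200+u/3-.4,120+v/3-.4,33.5) for u,v in((75,150),(90,138),(105,127),(120,116))])
for r in g[::3]: print("".join("@%#*+=-. "[min(8,p[2]//25)] if p[1]<60 else ("g" if 60<p[0]<100 else "w") for p in r[::1]))
E
```

```text
41 sliver [array([-121.,  -30.]), array([-109.,  -20.]), array([-105.,   -9.])]
41 top [array([-40., -52.]), array([-15., -52.])]
27 scene [array([-63., -41.]), array([-94.,  -2.])]
27 top [array([-58., -37.]), array([-39., -52.]), array([ 63., -52.])]
33 scene [array([-38., -67.]), array([-51., -47.]), array([-61., -28.]), array([-71.,  -8.])]
ggggggggggggggggggggggggggggwwwwwwwwwwwwwwwwwwwwwwwwwwwwwwwwwwwwwwwwwww             .-+#%@www@@
ggggggggggggggggggggggggggggggwwwwwwwwwwwwwwwwwwwwwwwwwwwwwwwwwwwww                  -=*#%@wgg@
ggggggggggggggggggggggggggggggggwwwwwwwwwwwwwwwwwwwwwwwwwwwwww                       .=+*#%%%%%
gggggggggggggggggggggggggggggwwwwwwwwwwwwwwwwwwwwwwwwwwww                            .-==++**#%
gggggggggggggggggggggggggwwwwwwwwwwwwwwwwwwwwwww===---..                              .--==+*##
ggggggggggggggggggggggwwwwwwwwwwwwwwwwwwwww======--..                                 ..--=++*#
ggggggggggggggggggg+wwwwwwwwwwwwwwwwwww==+++==--...                                 www.--=+**#
gggggggggggggggwwwwwwwwwwwwwwwwwwwwwww-==---...                                ww
[... 466 characters left out ...]
wwwwwwwwwwwwwwwwwwwwww.---=+
wwwwwwwwwwwwwwwwww-=====--..                   wwwwwwwwwwwwwwwwwwwwwwwwwwwwwwwwwwwwwwwwwww...-=
wwwwwwwwwwwwwww=====--...                wwwwwwwwwwwwwwwwwwwwwwwwwwwwwwwwwwwwwwwwwwwwwwwwww.--=
wwwwwwwwww----===---..            wwwwwwwwwwwwwwwwwwwwwwwwwwwwwwwwwwwwwwwwwwwwwwwwwwwwwwwwwwwww
wwwwwwww*+=--.....          wwwwwwwwwwwwwwwwwwwwwwwwwwwwwwwwwwwwwwwwwwwwwwwwwwwwwwwwwwwwwwwwwww
wwwwwwwww=-.          wwwwwwwwwwwwwwwwwwwwwwwwwwwwwwwwwwwwwwwwwwwwwwwwwwwwwwwwwwwwwwwwwwwwwwwww
wwwwwwwwww.       wwwwwwwwwwwwwwwwwwwwwwwwwwwwwwwwwwwwwwwwwwwwwwwwwwwwwwwwwwwwwwwwwwwwwwwwwwwww
wwwwwwwwwwwwwwwwwwwwwwwwwwwwwwwwwwwwwwwwwwwwwwwwwwwwwwwwwwwwwwwwwwwwwwwwwwwwwwwwwwwwwwwwww--=++
```

Request:
send_rows:
  increments:
    - [[0,0,0],[0,0,0],-1]
    - [[0,0,0],[0,0,0],-1]
    - [[0,0,0],[0,0,0],-1]
    - [[0,0,0],[0,0,0],-1]
    - [[0,0,0],[0,0,0],-1]

```text
clock: 18.4
position: [0.5521, 0.1993, 0.1269]
tool_rot: [2.655, -0.111, 0.654]
force: [0.7, 0.0, 1.7]
grip_width: 0.0079
finger_force: 69.1
```

```bash
python3 - <<'E'
from fl import *
import glob
print("R corner top, expect (100,-75):",floor("top",215+338/6.667-.4,170+237/6.667-.4,41.4,.036)," T corner expect (100,75): lip/-y outer top corner:",floor("top",215+125/6.667-.4,170+418/6.667-.4,41.4,.036))
a0=cv2.imread("pics/top0.png").astype(int); a=grab_frame("top").astype(int); b=cv2.imread(sorted(glob.glob("pics/top_*.png"))[-1]).astype(int)
print("change since last frame", np.abs(a-b).max(2)[170:242,215:275].mean())
d=np.abs(a-a0).max(2)
for n,(x0,y0,x1,y1) in dict(jar=(262,118,288,142),glue=(302,118,320,138),knife=(350,124,405,142),p1=(288,158,302,172),p2=(294,176,310,190),p3=(298,206,314,220),horse=(290,228,318,244)).items(): print(n,d[y0:y1,x0:x1].mean().round(1))
s=observe();print(s["force"],s["position"],s["finger_force"])
E
```

```text
R corner top, expect (100,-75): [113. -61.]  T corner expect (100,75): lip/-y outer top corner: [-52. -72.]
change since last frame 3.751851851851852
jar 5.3
glue 5.5
knife 5.4
p1 5.1
p2 5.2
p3 5.1
horse 4.9
[-0.62380054 -0.91664962  2.10892562] [0.55205336 0.19928572 0.12687344] 69.1526985168457
```

```bash
python3 -c "
from workcell import *
print(job_done())"
```

```text
the job is handed in; nothing more can be done
None
```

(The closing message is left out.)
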